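Take the teapot off the banding wheel and lock its lid in

TASK

Lift the teapot off the banding wheel and stand it on the round wooden bat. Then fit its lid: hook the locking lug under the rim of the mouth on the handle side with the lid tilted, and swing the lid down until it sits flat and centred on the mouth. Handle both gently, without dropping them or tipping them over, and leave the bowl, jar, bottle and brush cup where they are.

Things in the scene. Friction and masses are not known exactly. Their poses are not given: they have to be found in the camera images.
- teapot_mid (a point): Centre of the loose cream teapot with two blue bands (about 0.42 kg): on its axis, half-way up. Its z is up, x points to the spout, the handle is on -x. Foot 40 mm below this point (foot radius 38), body radius 58 at most, top of the rim 40 mm above. Spout tip at x = +95, z = +40; handle ends at x = -104. It starts upright near the middle of the banding wheel's head.
- teapot_handle (a point): Grip point, middle of the handle's level top bar: x = -80, z = +26 mm from teapot_mid (66 above the foot). The bar runs along the teapot's x from -50 to -104, is 14 mm wide along y, with flat sides, and 12 mm high; under it is an opening 30 mm high, closed at the back by the loop at x = -93 to -104. Axes as the teapot's.
- teapot_mouth (a point): Centre of the teapot's open mouth, level with the top of the rim, 40 mm above teapot_mid; axes as the teapot's. The mouth is a round hole of radius 38 mm in a flat level ledge, 6 mm thick, that reaches out to radius 50 and on which the lid's disc rests. Below the ledge the pot is hollow and clear out to radius 44 or more, 65 mm deep.
- lid_knob (a point): Middle of the knob of the loose cream lid (about 0.13 kg), on its axis, lid z up. The knob is an upright fin with flat sides, 36 mm along the lid's x, 14 thick along y, 28 high (14 above and below this point). A blue stripe on the disc from the knob to the edge marks the -x side, over the locking lug. The lid starts knob up on the bench on its flange, this point 35.5 above it.
- lid_seat (a point): Centre of the underside of the lid's disc, 20 mm below lid_knob; with the lid fitted it lies at teapot_mouth. The disc has radius 47 mm and is 6 thick (above this point). Below the disc a solid round flange, radius 34, goes 15.5 mm down into the mouth. Axes as the lid's.
- lid_lug (a point): Tip of the locking lug, middle of its upper edge: x = -46, z = -10.5 mm from lid_seat. The lug sticks out on -x from the foot of the flange (radius 34 to 46), 20 mm wide along y, 5 thick, leaving a slot 10.5 mm high under the disc for the teapot's 6 mm ledge. Flange and lug together are wider than the mouth, so the lid cannot go in level. Axes as the lid's.
- bat_top (a point): Centre of the top face of the round plywood bat, radius 95 mm, 15 mm thick, fixed on the bench. z up.
- banding_wheel: Banding wheel (low turntable) with a fixed foot; origin on the bench on its axis. Its aluminium head, radius 90 mm, top 52 mm above the bench, turns freely about the vertical.
- bowl_mid (a point): Bystander: clay-brown bowl with a fluted side, loose, radius 50, height 60 mm; its centre half-way up.
- glaze_jar_mid (a point): Bystander: amber glass jar with a white cap, loose, radius 30, height 75 mm; its centre half-way up.
- glaze_bottle_mid (a point): Bystander: blue bottle with a black cap, loose, radius 30, height 150 mm; its centre half-way up.
- brush_cup_mid (a point): Bystander: terracotta cup, loose, radius 35, height 85 mm, with three brushes standing in it up to 150 mm above the bench, leaning out to radius 37; the point is the cup's centre, half-way up the cup.
Things that resemble listed ones, but are neither listed nor needed, are in the scene too. Leave any green look-alike of the part that bears bat_top alone.

How it is judged:
By the outcome, as a careful person would: the job done as asked, in the order asked, and still so for the second after the job is handed in, with the robot touching nothing.
It also fails if it takes over 72 s, if anything falls off the work surface, if the arm or the gripper's body presses on something with over 40 N, if the wrist force passes 120 N, or if a joint passes its speed limit or range.

ROBOT

A 6-joint arm with a two-finger parallel gripper is mounted at the origin on the work surface. World frame = base frame: x ahead of the robot, y to its left, z up, the work surface at z = 0. Lengths are in mm, angles in rad, forces in N, time in s.
With the tool pointing down it reaches from about 400 to 825 mm from the base axis. Payload 7 kg.
Tool frame: the origin (TCP) lies between the finger pads; the fingertips stand 11 mm ahead of it and the grasp point (between the pads) lies 8 mm behind it; z points along the fingers, x is the direction in which the jaws open and shut, and the axes are right-handed (so a half turn about z gives the same grasp; the last joint's range is limited). The gripper opens to 88 mm and grips with 3 to 60 N. Pads are 19 mm wide; open, the fingers measure 130 mm over their backs; the gripper's body (78 mm by 193 mm) begins 47 mm behind the grasp point.
Start: joints at [1.563, 0.359, 0.012, 0, -1.224, -0.288], TCP at [196.775, 645.658, 207.661] pointing down, gripper open.
Joint ranges: [-3.07, 3.07], [-1.43, 2.12], [-1.02, 1.25], [-3.03, 1.67], [-3.05, -0], [-3.03, 3.03]. Speed limits (rad/s): [2.39, 2.39, 3.01, 3.14, 3.14, 3.14].

INTERFACE

Orientations are given as a rotation vector (axis times angle).
In Python, from bench import r gives the robot as it stands. Calls block until the motion is done:
- r.reach(position, orientation): joint-space move of the TCP to a pose.
- r.move_linear(position, rotation=None, rate=150, until_force=None): straight line of the TCP; rotation=None keeps the orientation; rate is the mean speed in mm/s. With until_force (N) it stops when the force on the tool has changed by that much, and returns True; else False.
- r.movej(angles): joint-space move.
- r.gripper_to(opening, strength=None): opening from 0.0 (shut) to 1.0 (fully open); strength is the grip in N (None keeps the last); returns when the fingers have stopped.
- r.wait(seconds).
- r.ik(position, orientation): joint angles nearest the present ones, or None.
- r.observe(): the state.
- r.capture(name): name is "side" or "top"; returns a dict with "image" (400x640x3 uint8, red, green, blue), "depth" (400x640 float32, mm along the optical axis (not along the pixel's ray), 0 where there is no reading), "mtx" (3x3 intrinsics, pixels), "position" and "rotation" of the camera in the world. Camera axes: x right, y up, looking along -z (the intrinsics and any distortion apply to the point x, -y, -z); pixel columns grow to the right and rows downward; lengths in mm; the calibration is good to about 2 mm. A picture is of the moment at which its call begins.
A pose or a line that the arm cannot do raises r.Unreachable and nothing moves.
- r.close_job(): hands the job in, once; it reports no verdict.
The state is a dict: "clock": time; "joint_pos": joint angles; "qd": joint speeds; "tau": joint torques, N m; "tcp_pos": TCP position; "tcp_rot": TCP orientation; "ft_force": force on the tool from outside, world axes, zero at the start; "moment": the same for the moment, N m; "grip_width": opening from 0.0 (shut) to 1.0 (fully open).
Only numpy, scipy, OpenCV 4.12 (cv2) and the standard library are available. Lean on these libraries where they do the work, as an engineer would, in place of code of your own. Each camera call takes 0.05 s, during which the arm holds its last target.

## Working session

There is one attempt and no reset: what is moved stays moved. The work goes in short steps, each a Python script; the robot and the scene stay as the last script left them, time stands still between calls to the robot, and variables do not carry over. Pictures are saved under pics/ and viewed, and the job is handed in when it is done.

```bash
mkdir -p pics; ls
cat > h.py <<'E'
import numpy as np, cv2
from scipy.spatial.transform import Rotation as R
from bench import r
def cap(n,f):
    c=r.capture(n); cv2.imwrite('pics/'+f+'.png',c['image'][...,::-1]); np.savez('pics/'+f+'.npz',**{k:np.array(v) for k,v in c.items()}); return c
def load(f): return dict(np.load('pics/'+f+'.npz'))
def Rm(c):
    a=np.array(c['rotation'],float); return a if a.shape==(3,3) else R.from_rotvec(a).as_matrix()
def cloud(c):
    d=c['depth'].astype(float); K=c['mtx']; v,u=np.mgrid[:400,:640]
    p=np.stack([(u-K[0,2])/K[0,0]*d,-(v-K[1,2])/K[1,1]*d,-d],-1)
    w=p@Rm(c).T+np.array(c['position']); w[d<=0]=np.nan; return w
def crop(f,u0,v0,u1,v1,s,o):
    i=cv2.imread('pics/'+f+'.png')[v0:v1,u0:u1]; cv2.imwrite('pics/'+o+'.png',cv2.resize(i,None,fx=s,fy=s,interpolation=cv2.INTER_CUBIC))
E
python3 - <<'E'
from h import *
for n in('side','top'):
    c=cap(n,n+'0'); print({k:(v if k not in('image','depth') else 0) for k,v in c.items()})
print(r.observe())
E
```

```text
pics
{'image': 0, 'depth': 0, 'mtx': array([[433.0075037 ,   0.        , 323.09248293],
       [  0.        , 433.0075037 , 198.86525134],
       [  0.        ,   0.        ,   1.        ]]), 'position': array([ 435.72084359, -735.11767317,  783.38319237]), 'rotation': array([ 0.83077438, -0.01572766, -0.03782796])}
{'image': 0, 'depth': 0, 'mtx': array([[514.60111827,   0.        , 315.32750952],
       [  0.        , 514.60111827, 190.7046427 ],
       [  0.        ,   0.        ,   1.        ]]), 'position': array([ 298.20766228,   20.58523843, 1332.34957174]), 'rotation': array([ 0.11193927, -0.1350663 , -1.54479259])}
{'clock': 0.1, 'joint_pos': array([ 1.56310513e+00,  3.59343737e-01,  1.11331431e-02, -3.05797155e-04,
       -1.22407719e+00, -2.88121688e-01]), 'qd': array([ 1.92012257e-03, -3.24215791e-05,  2.45452199e-03, -1.24673895e-03,
        5.55210857e-04, -6.41529252e-04]), 'tau': array([-1.34024787e-03, -5.84164953e+01,  2.93750435e+01,  7.01558903e+00,
        1.01313862e-02, -4.87436625e-05]), 'tcp_pos': array([196.65419087, 645.23014858, 206.79091936]), 'tcp_rot': array([ 1.86901624e+00, -2.52374776e+00,  1.59968934e-03]), 'ft_force': array([-0.17151241, -0.51532568,  0.08606063]), 'moment': array([-0.00255626,  0.04003874, -0.01994624]), 'grip_width': 0.9979767714542973}
```

View pics/side0.png

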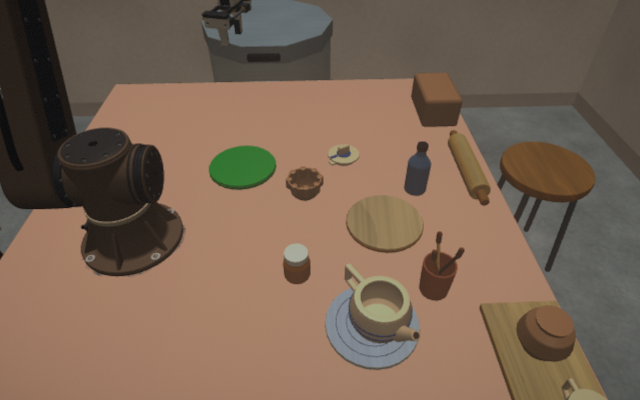

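View pics/top0.png

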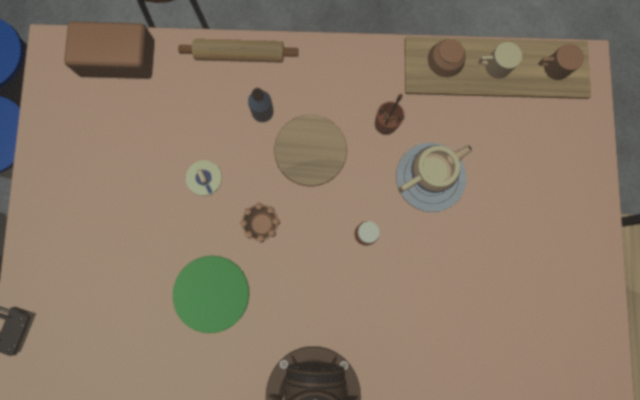

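Run:
```python
from h import *
crop('top0',380,120,490,220,7,'a1'); crop('top0',160,70,360,250,4,'a2'); crop('side0',320,255,430,365,5,'a3')
c=load('top0'); W=cloud(c); s=load('side0'); S=cloud(s)
for u,v in[(203,178),(311,150),(345,150),(432,200),(300,250),(450,165),(368,233),(261,223),(220,300)]: print('top',u,v,W[v,u].round(1))
for u,v in[(385,222),(344,152),(372,345),(250,250),(360,282)]: print('side',u,v,S[v,u].round(1))
```

```text
top 203 178 [528.6 288.6  47.2]
top 311 150 [615.5  17.   16.5]
top 345 150 [618.3 -72.4  14.2]
top 432 200 [ 484.9 -290.1   55.2]
top 300 250 [354.9  39.3   0.5]
top 450 165 [ 572.9 -333.4   69.4]
top 368 233 [ 397.  -127.3   72.4]
top 261 223 [421.3 141.1  10.6]
top 220 300 [225.7 235.6  15.8]
side 385 222 [618.6  12.9  16.6]
side 344 152 [537.1 290.1  30.1]
side 372 345 [ 540.3 -335.3   53.7]
side 250 250 [288.9 -52.9   2.5]
side 360 282 [ 523.8 -244.9  122.4]
```

View pics/a1.png

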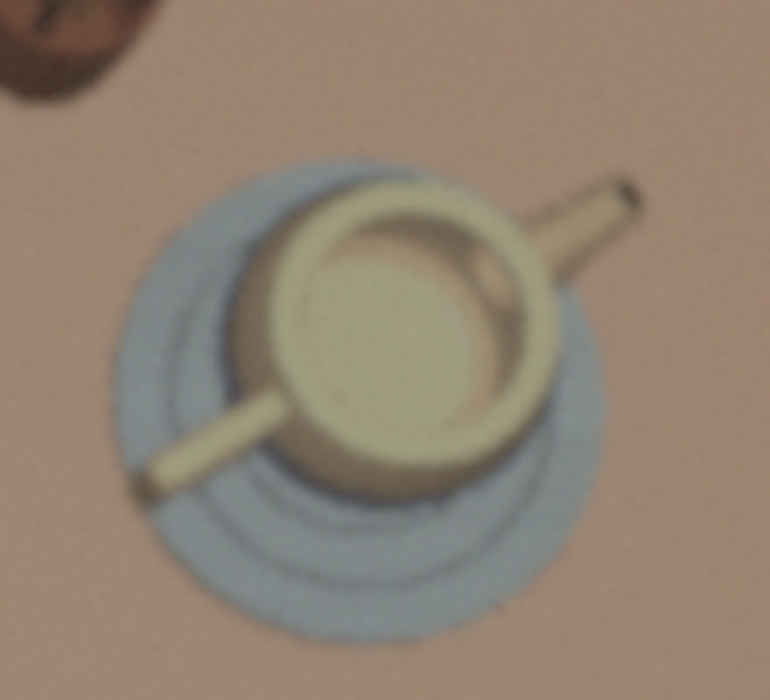

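View pics/a2.png

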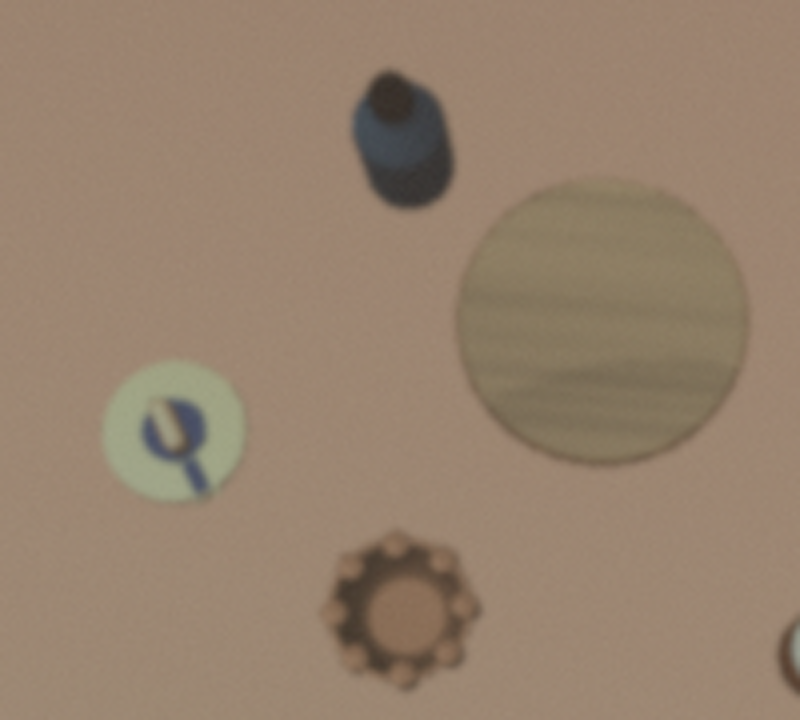

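View pics/a3.png

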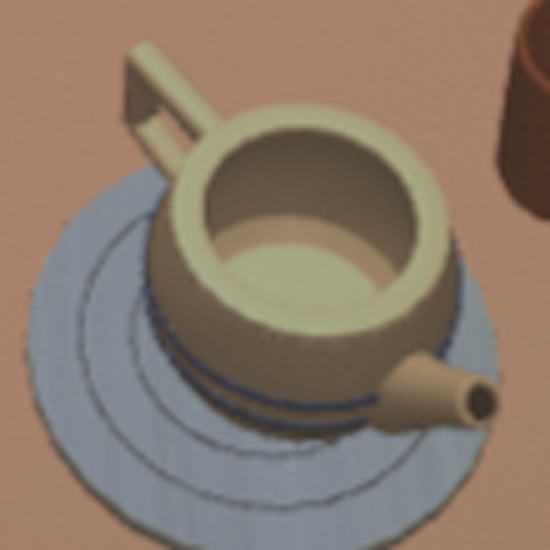

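```bash
cat >> h.py <<'E'
def ray(c,u,v,z):
    K=c['mtx']; d=Rm(c)@np.array([(u-K[0,2])/K[0,0],-(v-K[1,2])/K[1,1],-1]); p=np.array(c['position']); return p+d*(z-p[2])/d[2]
def cr(c,u0,v0,s,x,y,z): return ray(c,(x+.5)/s-.5+u0,(y+.5)/s-.5+v0,z)
def planexy(c,z):
    K=c['mtx']; v,u=np.mgrid[:400,:640]
    d=np.stack([(u-K[0,2])/K[0,0],-(v-K[1,2])/K[1,1],-np.ones_like(u,float)],-1)@Rm(c).T
    p=np.array(c['position']); return p+d*((z-p[2])/d[...,2])[...,None]
def proj(c,P):
    q=(np.atleast_2d(P)-np.array(c['position']))@Rm(c); K=c['mtx']; return np.stack([K[0,0]*q[:,0]/-q[:,2]+K[0,2],K[1,1]*-q[:,1]/-q[:,2]+K[1,2]],-1)
def overlay(f,polys,box,s,o):
    c=load(f); i=c['image'][...,::-1]; u0,v0,u1,v1=box
    i=cv2.resize(i[v0:v1,u0:u1],None,fx=s,fy=s,interpolation=cv2.INTER_CUBIC)
    for k,P in enumerate(polys):
        q=((proj(c,P)-[u0,v0]+.5)*s-.5); cv2.polylines(i,[np.round(q).astype(int)],False,[(0,0,255),(0,255,0),(255,0,255),(255,255,0),(0,255,255)][k%5],1)
    cv2.imwrite('pics/'+o+'.png',i)
def circ(x,y,z,rr):
    t=np.linspace(0,2*np.pi,60); return np.c_[x+rr*np.cos(t),y+rr*np.sin(t),0*t+z]
E
python3 - <<'E'
from h import *
c=load('top0'); s=load('side0')
print('rim top', cr(c,380,120,7,415,323,132)); 
print('tip', cr(c,380,120,7,150,475,124), 'bar in',cr(c,380,120,7,280,400,124),'spout',cr(c,380,120,7,625,198,132))
print('wheel', cr(c,380,120,7,360,400,52))
print('rim side', cr(s,320,255,5,312,218,132),'tip',cr(s,320,255,5,140,48,124),'bar',cr(s,320,255,5,205,130,124))
print('lid disc',cr(c,160,70,4,174,430,21.5),'knob',cr(c,160,70,4,167,423,49.5),'stripe',cr(c,160,70,4,205,490,21.5))
print('bat',cr(c,160,70,4,602,320,15),'bottle',cr(c,160,70,4,391,95,150),'bowl',cr(c,160,70,4,402,611,60))
print('green',ray(c,211,294,15),'cup',ray(c,389,120,85),'jar',ray(c,368,232,75))
E
```

```text
rim top [ 556.85581066 -289.08302742  132.        ]
tip [ 503.41831621 -199.55164768  124.        ] bar in [ 530.51953768 -244.30378379  124.        ] spout [ 602.51288063 -362.27293614  132.        ]
wheel [ 545.06858993 -289.21145257   52.        ]
rim side [ 558.03639992 -288.90737843  132.        ] tip [ 503.87820017 -203.00730784  124.        ] bar [ 524.99997436 -242.95899076  124.        ]
lid disc [535.54792471 293.71600175  21.5       ] knob [534.86359327 292.53615274  49.5       ] stripe [496.87524313 271.70937582  21.5       ]
bat [616.84263398  19.28810154  15.        ] bottle [719.09185236 148.81647488 150.        ] bowl [418.21836908 138.84708159  60.        ]
green [239.93029878 258.97869463  15.        ] cup [ 681.31260031 -177.25272815   85.        ] jar [ 399.19848438 -126.9488639    75.        ]
```

```bash
cat >> h.py <<'E'
def tf(P,x,y,yaw): 
    P=np.array(P,float); a=yaw; return np.c_[x+P[:,0]*np.cos(a)-P[:,1]*np.sin(a), y+P[:,0]*np.sin(a)+P[:,1]*np.cos(a), P[:,2]]
def rect(x0,x1,y0,y1,z): return [[x0,y0,z],[x1,y0,z],[x1,y1,z],[x0,y1,z],[x0,y0,z]]
def potpolys(x,y,foot,yaw):
    return [circ(x,y,foot+80,50),circ(x,y,foot+80,38),tf(rect(-104,-50,-7,7,foot+72),x,y,yaw)]
def lidpolys(x,y,b,yaw):
    return [circ(x,y,b+21.5,47),tf(rect(-18,18,-7,7,b+49.5),x,y,yaw),tf([[-18,0,b+21.5],[-47,0,b+21.5]],x,y,yaw)]
E
python3 - <<'E'
from h import *
d=np.radians
overlay('top0',potpolys(557.3,-289,52,d(-58.5))+[circ(545,-289,52,90)],(380,120,490,220),7,'b1')
overlay('side0',potpolys(557.3,-289,52,d(-58.5)),(320,255,430,365),5,'b2')
overlay('top0',lidpolys(535.2,293.2,0,d(29.4)),(180,155,230,200),12,'b3')
overlay('side0',lidpolys(535.2,293.2,0,d(29.4)),(315,130,375,175),10,'b4')
overlay('top0',[circ(617,19.3,15,95)],(260,100,370,200),5,'b5')
overlay('side0',[circ(617,19.3,15,95)],(330,180,440,260),5,'b6')
a=[cv2.imread(f'pics/b{i}.png') for i in range(1,7)]
def pad(i): o=np.zeros((700,770,3),np.uint8); o[:i.shape[0],:i.shape[1]]=i[:700,:770]; return o
m=np.vstack([np.hstack([pad(a[k]) for k in row]) for row in((0,1),(2,3),(4,5))])
cv2.imwrite('pics/b7.png',cv2.resize(np.hstack([pad(a[0]),pad(a[1])]),None,fx=.52,fy=.52,interpolation=cv2.INTER_AREA))
cv2.imwrite('pics/b8.png',cv2.resize(np.hstack([pad(a[2]),pad(a[3])]),None,fx=.52,fy=.52,interpolation=cv2.INTER_AREA))
cv2.imwrite('pics/b9.png',cv2.resize(np.hstack([pad(a[4]),pad(a[5])]),None,fx=.52,fy=.52,interpolation=cv2.INTER_AREA))
E
```

```text
(no output)
```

View pics/b7.png

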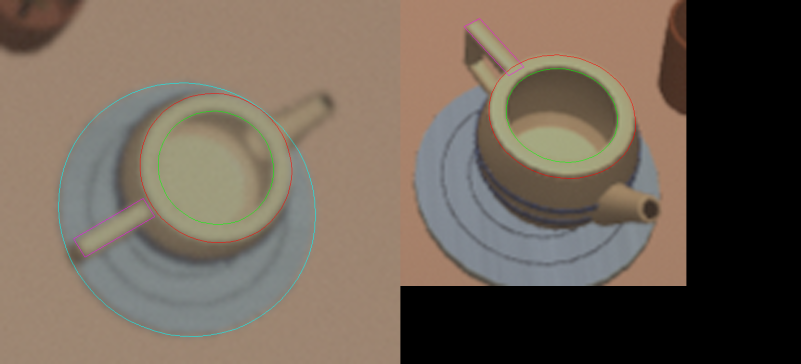

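View pics/b8.png

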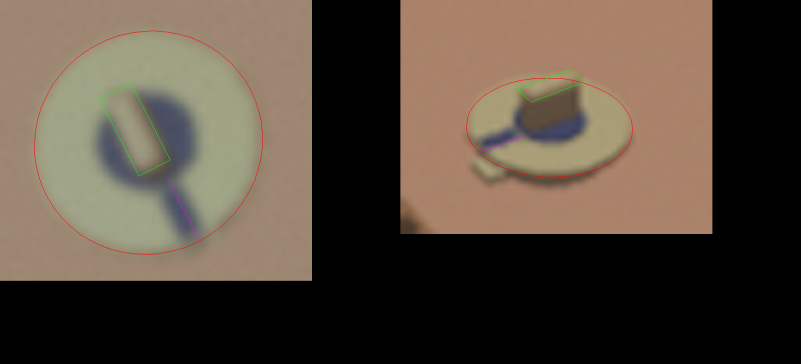

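View pics/b9.png

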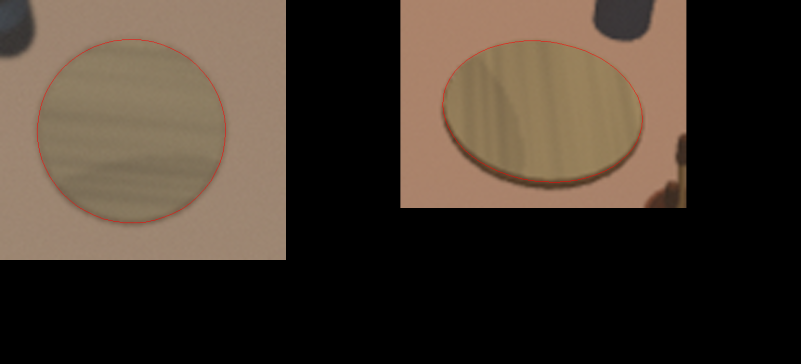

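```bash
cat > plan.py <<'E'
import numpy as np
# lid surface samples (3D), seat frame
P=[]
t=np.linspace(0,2*np.pi,181)
for z in np.linspace(-15.5,0,16): P.append(np.c_[34*np.cos(t),34*np.sin(t),0*t+z])
for rr in np.arange(34,47.1,1): P.append(np.c_[rr*np.cos(t),rr*np.sin(t),0*t])
for z in(0,3,6): P.append(np.c_[47*np.cos(t),47*np.sin(t),0*t+z])
for rr in (0,10,20,30): P.append(np.c_[rr*np.cos(t),rr*np.sin(t),0*t-15.5])
for y in np.linspace(-10,10,9):
  for z in(-10.5,-13,-15.5):
    x=-np.arange(34,46.01,1); P.append(np.c_[x,0*x+y,0*x+z])
P=np.vstack(P)
def sd(Q,wall):
    rho=np.hypot(Q[:,0],Q[:,1]); z=Q[:,2]
    def box(r0,r1,z0,z1):
        dx=np.maximum(r0-rho,rho-r1); dz=np.maximum(z0-z,z-z1)
        return np.where((dx>0)&(dz>0),np.hypot(dx,dz),np.maximum(dx,dz))
    d=box(38,50,-6,0)
    return np.minimum(d,box(wall,70,-70,-6)).min()
def pose(x,z,th):
    c,s=np.cos(th),np.sin(th); return np.c_[P[:,0]*c-P[:,2]*s+x,P[:,1],P[:,0]*s+P[:,2]*c+z]
if __name__=='__main__':
  for wall in(48,50):
    print('wall',wall)
    for deg in(40,35,30,27,24,21,18,15,12,9,6,3,1,0):
        best=[]
        for x in np.arange(-10,11,.5):
            for z in np.arange(-4,40,.5):
                d=sd(pose(x,z,np.radians(deg)),wall)
                # hooked: lug upper tip below ledge
                c,s=np.cos(np.radians(deg)),np.sin(np.radians(deg))
                lx=-46*c+10.5*s+x; lz=-46*s-10.5*c+z
                if lz<-5.9 and lx<-38: best.append((d,x,z,lx,lz))
        if best: print(deg,np.round(max(best),2))
E
python3 plan.py
python3 - <<'E'
from h import *
d=np.radians
def down(jaw): # jaw world angle
    x=np.array([np.cos(jaw),np.sin(jaw),0]); z=np.array([0,0,-1]); return R.from_matrix(np.c_[x,np.cross(z,x),z])
def t(n,p,Rr): q=r.ik(p,Rr.as_rotvec()); print(n,None if q is None else q.round(2))
for k in(0,180):
    print(k)
    y=d(-58.5); t('pot',[557.3-80*np.cos(y),-289-80*np.sin(y),110],down(y+d(90+k)))
    t('potup',[557.3-80*np.cos(y),-289-80*np.sin(y),260],down(y+d(90+k)))
    t('bat',[537,19.3,73],down(d(90+k))); t('batup',[537,19.3,260],down(d(90+k)))
    t('lid',[535,293,35],down(d(26+90+k)))
    for a in (0,20,40): t('ins%d'%a,[617-35*np.sin(d(a)),19.3,130],R.from_rotvec([0,-d(a),0])*down(d(90+k)))
E
```

```text
wall 48
40 [ -0.17 -10.    30.5  -38.49  -7.11]
35 [  0.36  -6.5   27.5  -38.16  -7.49]
30 [  0.66  -3.5   24.5  -38.09  -7.59]
27 [  0.86  -2.    22.5  -38.22  -7.74]
24 [  1.01  -0.5   20.5  -38.25  -7.8 ]
21 [  1.16   1.    18.   -38.18  -8.29]
18 [  1.48   2.5   16.   -38.    -8.2 ]
15 [  1.57   3.5   14.   -38.21  -8.05]
12 [  1.32   1.5   11.5  -41.31  -8.33]
9 [  1.49   0.5    9.   -43.29  -8.57]
6 [  1.59   0.5    6.5  -44.15  -8.75]
3 [  1.99   1.     4.5  -44.39  -8.39]
1 [  2.18   1.5    3.   -44.31  -8.3 ]
0 [  2.    2.    2.5 -44.   -8. ]
wall 50
40 [ -0.17 -10.    30.5  -38.49  -7.11]
35 [  0.36  -6.5   27.5  -38.16  -7.49]
30 [  0.66  -3.5   24.5  -38.09  -7.59]
27 [  0.86  -2.    22.5  -38.22  -7.74]
24 [  1.01  -0.5   20.5  -38.25  -7.8 ]
21 [  1.16   1.    18.   -38.18  -8.29]
18 [  1.48   2.5   16.   -38.    -8.2 ]
15 [  1.57   3.5   14.   -38.21  -8.05]
12 [  1.32   1.5   11.5  -41.31  -8.33]
9 [  1.49   0.5    9.   -43.29  -8.57]
6 [  1.59   0.5    6.5  -44.15  -8.75]
3 [  1.99   1.     4.5  -44.39  -8.39]
1 [  2.18   1.5    3.   -44.31  -8.3 ]
0 [  2.    2.    2.5 -44.   -8. ]
0
pot [-0.06  0.26 -0.37  0.   -0.94 -2.54]
potup [-0.06  0.14 -0.16  0.   -1.27 -2.54]
bat [ 0.4   0.26 -0.47  0.   -0.84 -1.97]
batup [ 0.4   0.1  -0.21  0.   -1.26 -1.97]
lid [ 0.82  0.41 -0.34  0.   -0.82 -1.94]
ins0 [ 0.35  0.32 -0.23  0.   -1.02 -1.92]
ins20 [ 0.44  0.11 -0.7   0.33 -0.46 -2.28]
ins40 None
180
pot [-0.06  0.26 -0.37  0.   -0.94  0.61]
potup [-0.06  0.14 -0.16  0.   -1.27  0.61]
bat [ 0.4   0.26 -0.47  0.   -0.84  1.17]
batup [ 0.4   0.1  -0.21  0.   -1.26  1.17]
lid [ 0.82  0.41 -0.34  0.   -0.82  1.2 ]
ins0 [ 0.35  0.32 -0.23  0.   -1.02  1.22]
ins20 [ 0.44  0.11 -0.7   0.33 -0.46  0.86]
ins40 None
```

Run:
```python
from h import *
d=np.radians
def down(jaw):
    x=np.array([np.cos(jaw),np.sin(jaw),0]); z=np.array([0,0,-1]); return R.from_matrix(np.c_[x,np.cross(z,x),z])
for yaw in range(-180,180,30):
  for k in(0,180):
    o=[]
    for a in (0,10,20,26):
        lean=R.from_euler('z',yaw,degrees=True)*R.from_euler('y',-a,degrees=True)*R.from_euler('z',-yaw,degrees=True)
        hx=np.array([np.cos(d(yaw)),np.sin(d(yaw)),0])
        q=r.ik(np.array([617,19.3,130])-hx*np.sin(d(a))*35,(lean*down(d(yaw+90+k))).as_rotvec())
        o.append(None if q is None else q[[0,3,4,5]].round(2).tolist())
    print(yaw,k,o)
```

```text
-180 0 [[0.35, 0.0, -1.02, 1.22], [0.31, -0.06, -1.26, 1.28], [0.28, -0.09, -1.49, 1.32], [0.26, -0.11, -1.63, 1.33]]
-180 180 [[0.35, 0.0, -1.02, -1.92], [0.31, -0.06, -1.26, -1.86], [0.28, -0.09, -1.49, -1.83], [0.26, -0.11, -1.63, -1.81]]
-150 0 [[0.35, 0.0, -1.02, 1.75], [0.37, 0.03, -1.23, 1.72], [0.38, 0.05, -1.43, 1.7], [0.39, 0.06, -1.55, 1.69]]
-150 180 [[0.35, 0.0, -1.02, -1.39], [0.37, 0.03, -1.23, -1.43], [0.38, 0.05, -1.43, -1.45], [0.39, 0.06, -1.55, -1.45]]
-120 0 [[0.35, 0.0, -1.02, 2.27], [0.42, 0.11, -1.14, 2.14], [0.48, 0.19, -1.28, 2.05], [0.51, 0.23, -1.36, 2.01]]
-120 180 [[0.35, 0.0, -1.02, -0.87], [0.42, 0.11, -1.14, -1.0], [0.48, 0.19, -1.28, -1.09], [0.51, 0.23, -1.36, -1.13]]
-90 0 [[0.35, 0.0, -1.02, 2.79], [0.46, 0.18, -1.03, 2.58], [0.55, 0.34, -1.07, 2.39], [0.6, 0.42, -1.11, 2.3]]
-90 180 [[0.35, 0.0, -1.02, -0.35], [0.46, 0.18, -1.03, -0.56], [0.55, 0.34, -1.07, -0.75], [0.6, 0.42, -1.11, -0.84]]
-60 0 [[0.35, 0.0, -1.02, -2.97], None, [0.57, 0.48, -0.83, 2.75], [0.62, 0.64, -0.82, 2.57]]
-60 180 [[0.35, 0.0, -1.02, 0.18], [0.47, 0.22, -0.9, -0.09], [
[... 946 characters left out ...]
-0.89, 2.85]]
90 0 [[0.35, 0.0, -1.02, -0.35], [0.22, -0.2, -1.06, -0.13], [0.08, -0.38, -1.14, 0.08], [-0.0, -0.49, -1.2, 0.19]]
90 180 [[0.35, 0.0, -1.02, 2.79], [0.22, -0.2, -1.06, 3.02], None, [-0.0, -0.49, -1.2, -2.95]]
120 0 [[0.35, 0.0, -1.02, 0.18], [0.22, -0.18, -1.17, 0.38], [0.11, -0.33, -1.34, 0.52], [0.04, -0.4, -1.44, 0.58]]
120 180 [[0.35, 0.0, -1.02, -2.97], [0.22, -0.18, -1.17, -2.77], [0.11, -0.33, -1.34, -2.62], [0.04, -0.4, -1.44, -2.56]]
150 0 [[0.35, 0.0, -1.02, 0.7], [0.26, -0.13, -1.24, 0.84], [0.18, -0.22, -1.46, 0.92], [0.14, -0.27, -1.59, 0.95]]
150 180 [[0.35, 0.0, -1.02, -2.44], [0.26, -0.13, -1.24, -2.3], [0.18, -0.22, -1.46, -2.22], [0.14, -0.27, -1.59, -2.19]]
```

```bash
cat >> h.py <<'E'
d=np.radians
def down(jaw):
    x=np.array([np.cos(jaw),np.sin(jaw),0]); z=np.array([0,0,-1]); return R.from_matrix(np.c_[x,np.cross(z,x),z])
def st(t=''):
    o=r.observe(); print(t,'t',round(o['clock'],2),'tcp',o['tcp_pos'].round(1),'F',o['ft_force'].round(1),'M',o['moment'].round(2),'g',round(o['grip_width'],3))
E
python3 - <<'E'
from h import *
y=d(-58.5); O=down(y+d(270)).as_rotvec()
p=np.array([557.3-78*np.cos(y),-289-78*np.sin(y),0])
r.reach(p+[0,0,240],O); st('above')
r.move_linear(p+[0,0,111],rate=150); st('down')
r.gripper_to(0.0,60); st('grip')
r.move_linear(p+[0,0,121],rate=40); st('lift10')
cap('side','s1'); cap('top','t1')
crop('s1',300,230,460,370,5,'c1')
E
```

```text
above t 3.33 tcp [ 516.8 -222.   239.9] F [-0.5 -0.2 -0.4] M [ 0.05 -0.   -0.01] g 1.003
down t 4.34 tcp [ 517.3 -222.6  111.9] F [ 0.4 -0.5 -0.1] M [ 0.08 -0.    0.01] g 1.005
grip t 5.77 tcp [ 516.5 -222.5  111. ] F [-0.6 -0.9 -0.1] M [ 0.06 -0.02  0.01] g 0.009
lift10 t 6.17 tcp [ 516.8 -222.5  121.5] F [ 0.6 -0.   0.2] M [ 0.07  0.02 -0.03] g 0.003
```

View pics/c1.png

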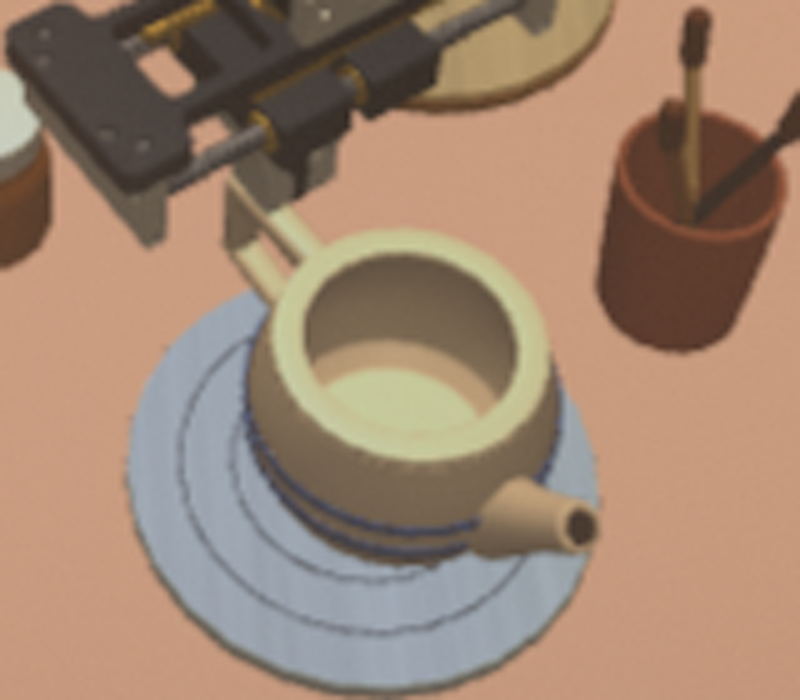

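Run:
```python
from h import *
y=d(-58.5)
a=tf([[-9.5,0,110.5],[9.5,0,110.5],[9.5,0,140],[-9.5,0,140],[-9.5,0,110.5]],516.8,-222.5,y)
overlay('s1',potpolys(557.3,-289,52,y)+[a],(330,240,400,300),10,'c2')
overlay('t1',potpolys(557.3,-289,52,y)+[a],(380,130,480,210),8,'c3')
s=load('s1')
```

```text
(no output)
```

View pics/c2.png

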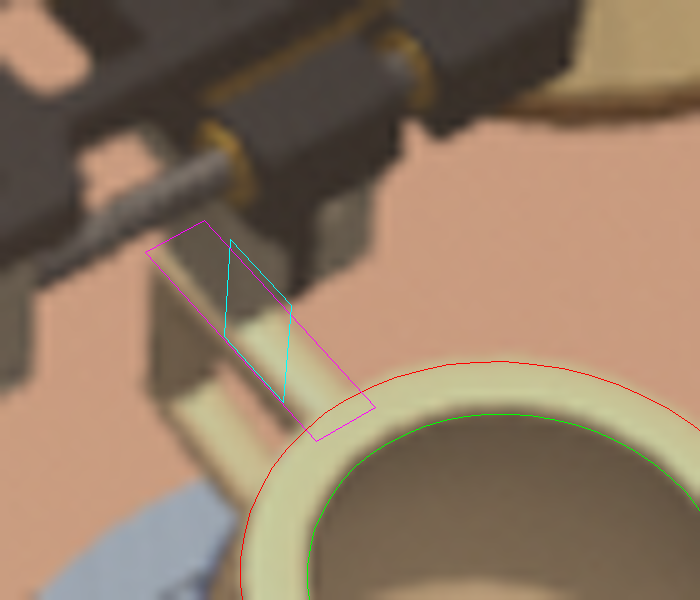

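View pics/c3.png

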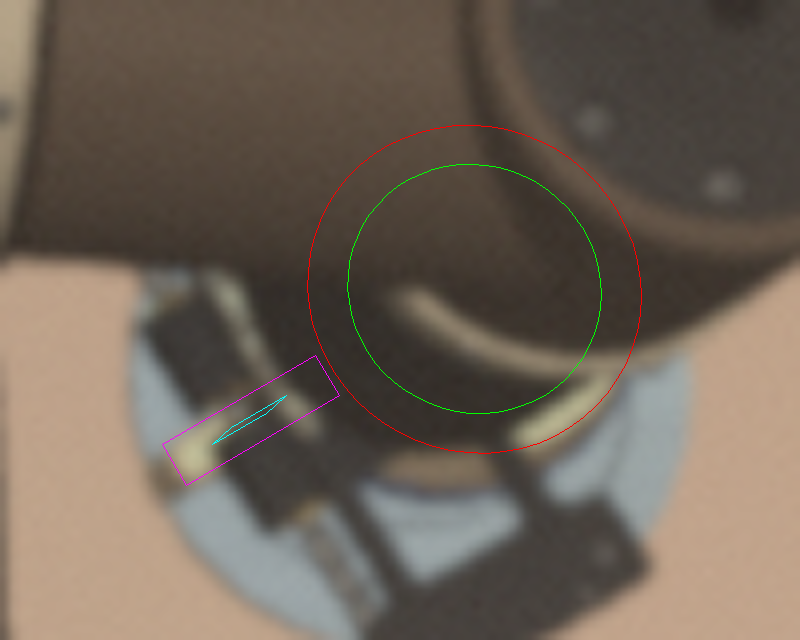

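Run:
```python
from h import *
S=cloud(load('s1')); 
for v in range(258,276,2):
    print(v,[ '%.0f,%.0f,%.0f'%tuple(S[v,u]) for u in range(344,364,2)])
crop('s1',330,200,430,290,8,'c4')
```

```text
258 ['489,-271,225', '492,-272,226', '495,-271,225', '499,-271,224', '502,-268,221', '505,-270,223', '509,-271,224', '512,-271,224', '516,-268,220', '519,-267,218']
260 ['488,-275,224', '492,-274,224', '495,-274,223', '504,-233,173', '507,-240,181', '506,-269,217', '509,-271,219', '512,-271,218', '516,-268,215', '520,-267,213']
262 ['488,-277,222', '492,-276,220', '502,-225,157', '504,-231,165', '507,-240,175', '511,-238,173', '509,-271,213', '513,-269,211', '523,-231,164', '527,-229,161']
264 ['508,-106,4', '501,-203,124', '502,-225,151', '505,-230,157', '507,-238,167', '511,-239,169', '515,-239,168', '519,-234,162', '523,-230,157', '527,-228,154']
266 ['508,-109,1', '500,-207,124', '502,-225,146', '505,-230,152', '508,-235,158', '511,-240,164', '515,-237,160', '519,-236,159', '524,-230,152', '527,-230,150']
268 ['508,-114,1', '501,-208,119', '504,-212,123', '505,-229,144', '508,-235,152', '511,-239,157', '515,-238,155', '519,-236,153', '524,-230,145', '548,-118,4']
270 ['507,-120,1', '501,-207,112', '504,-212,118', '507,-218,124', '508,-237,148', '512,-239,151', '516,-238,150', '521,-230,139', '543,-121,0', '548,-122,2']
272 ['507,-126,1', '501,-209,107', '505,-211,110', '508,-217,118', '511,-223,124', '514,-224,126', '518,-224,126', '522,-223,124', '543,-127,0', '547,-127,1']
274 ['506,-132,1', '501,-208,101', '505,-209,101', '509,-207,98', '511,-224,121', '514,-227,124', '517,-230,127', '521,-230,127', '525,-230,127', '547,-132,-0']
```

View pics/c4.png

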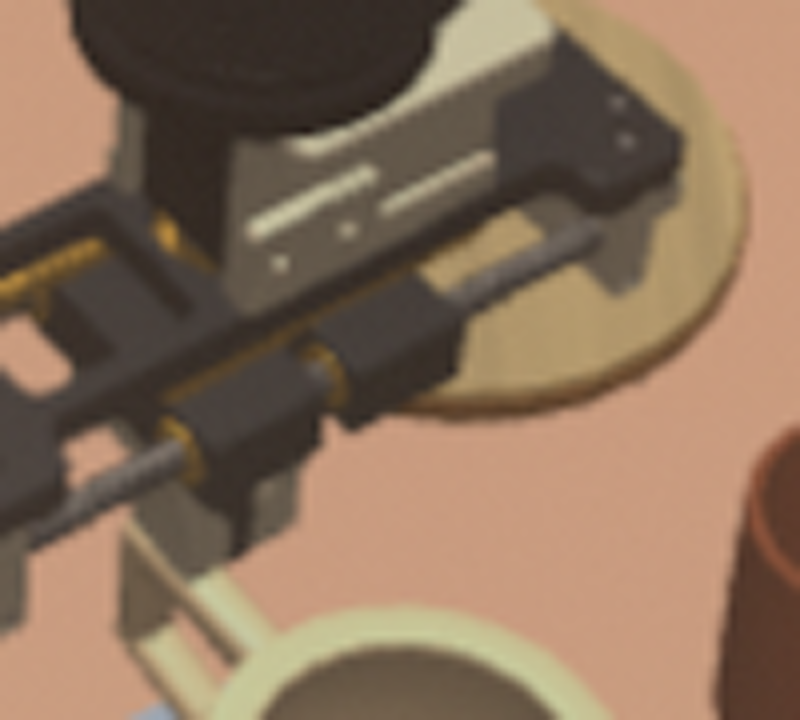

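Run:
```python
from h import *
p=r.observe()['tcp_pos']
r.move_linear([p[0],p[1],200],rate=200)
r.reach([480,-20,150],down(d(-58.5+270)).as_rotvec()); st()
cap('side','s2'); cap('top','t2'); print(r.observe()['tcp_rot'], r.observe()['joint_pos'].round(3))
crop('s2',270,150,430,270,5,'c5')
c=load('s2'); print(proj(c,[[480,-20,139],[480,-20,150]]), proj(load('t2'),[[480,-20,139]]))
```

```text
t 7.67 tcp [480.1 -20.2 149.9] F [-0.2  0.5  0.3] M [ 0.03 -0.08  0.06] g 0.003
[ 8.51262182e-01 -3.02396202e+00  3.12590593e-04] [ 0.367  0.085 -0.487  0.    -0.998  0.181]
[[330.43892361 195.68154227]
 [330.4916684  191.97751395]] [[325.8798078  194.42437883]]
```

View pics/c5.png

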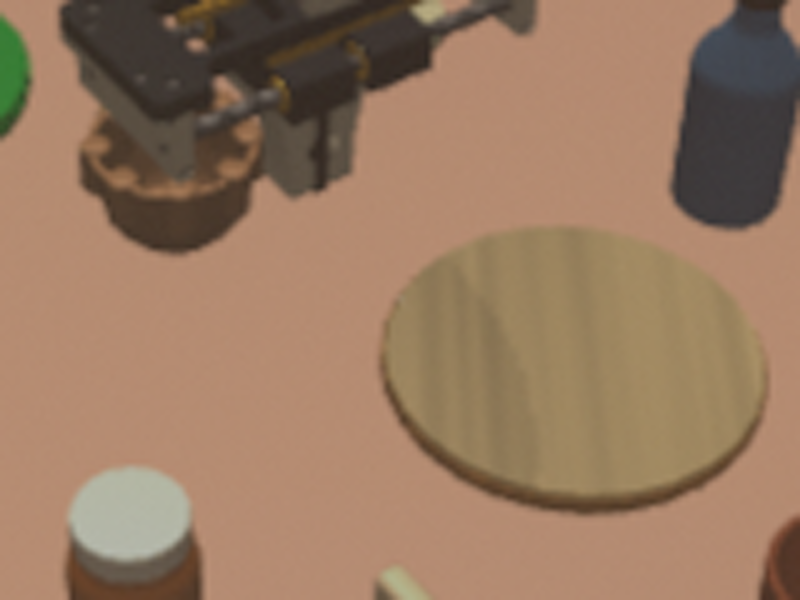

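View pics/t2.png

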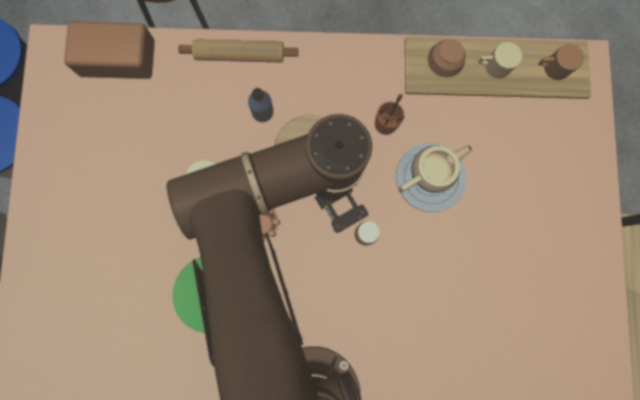

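Run:
```python
from h import *
S=cloud(load('s2')); 
for v in range(176,194,1):
    print(v,[ '%.0f,%.0f,%.0f'%tuple(S[v,u]) for u in range(324,344,2)])
overlay('s2',[tf(rect(-9.5,9.5,-16,16,z),480,-20,d(-58.5)) for z in (139,165,175)],(310,150,360,210),12,'c6')
```

```text
176 ['465,-27,202', '469,-36,209', '473,-39,211', '478,-35,208', '482,-34,207', '487,-27,201', '491,-20,195', '495,-24,199', '500,-21,196', '526,213,3']
177 ['465,-27,199', '469,-35,205', '473,-38,208', '478,-34,204', '482,-32,202', '486,-29,200', '491,-18,191', '495,-23,195', '500,-20,192', '526,212,0']
178 ['465,-24,194', '469,-33,201', '473,-37,204', '478,-37,204', '482,-33,201', '486,-30,198', '491,-23,192', '495,-24,193', '500,-21,190', '526,205,2']
179 ['465,-25,192', '469,-34,199', '473,-38,202', '478,-35,200', '482,-33,198', '486,-31,196', '491,-23,190', '496,-22,189', '500,-22,188', '526,200,3']
180 ['465,-25,189', '469,-32,195', '473,-39,200', '478,-34,197', '482,-27,190', '487,-28,191', '491,-25,188', '496,-23,186', '500,-21,184', '525,197,2']
181 ['465,-24,185', '469,-30,190', '473,-38,197', '478,-36,195', '482,-35,194', '487,-28,188', '491,-28,188', '496,-23,184', '500,-20,181', '525,194,1']
182 ['466,-23,182', '470,-30,187', '473,-37,193', '478,-32,189', '482,-33,190', '487,-27,184', '491,-26,184', '496,-24,181', '500,-22,179', '524,185,4']
183 ['466,-23,179', '469,-30,
[... 835 characters left out ...]
,2', '523,160,4']
189 ['473,159,3', '479,157,4', '484,161,1', '490,161,0', '495,159,2', '501,161,-0', '506,158,2', '512,160,1', '517,158,3', '522,155,5']
190 ['473,156,2', '479,158,0', '484,155,3', '490,157,0', '495,158,-1', '500,157,1', '506,157,0', '511,156,1', '517,153,3', '522,155,1']
191 ['473,155,-1', '478,152,2', '484,150,3', '489,151,2', '495,152,1', '500,151,2', '505,149,3', '511,152,1', '517,151,1', '522,151,1']
192 ['473,149,1', '478,148,1', '484,150,-0', '489,148,1', '494,146,3', '500,147,1', '505,147,1', '511,149,-1', '516,146,2', '522,145,2']
193 ['473,149,-3', '478,147,-1', '483,143,2', '489,143,2', '494,145,0', '500,146,-1', '505,142,2', '511,143,1', '516,143,1', '522,143,0']
```

View pics/c6.png

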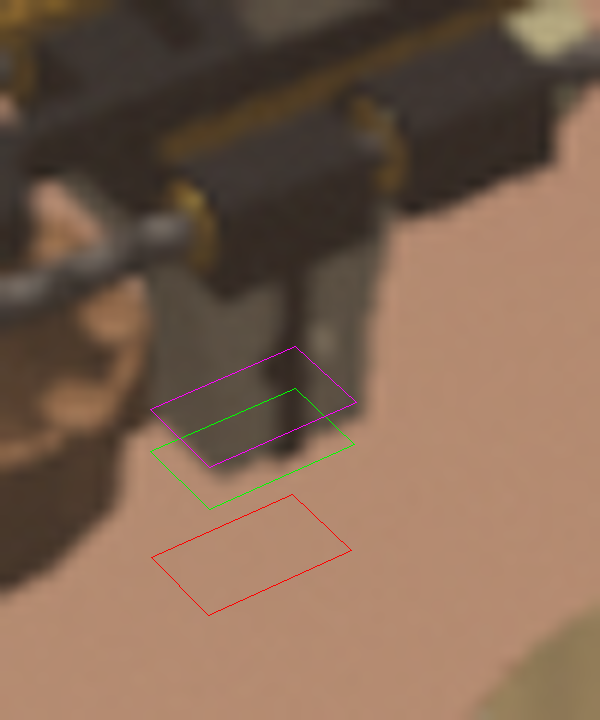

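Run:
```python
from h import *
# lean about world x axis so that tool tips point toward +y/-y (visible from side cam): jaw along world x
o=down(d(180)); Rr=R.from_euler('x',25,degrees=True)*o
z=Rr.as_matrix()[:,2]; print(z)
r.reach([480,-60,170],Rr.as_rotvec()); st(); print(r.observe()['joint_pos'].round(3))
cap('side','s3')
p=np.array([480,-60,170.]); M=Rr.as_matrix()
def poly(off,wz=0): return [p+M@np.array([a,b,off])+[0,0,wz] for a,b in((-16,-9.5),(16,-9.5),(16,9.5),(-16,9.5),(-16,-9.5))]
overlay('s3',[np.array(poly(11)),np.array(poly(-25)),np.array(poly(11,36))],(300,150,360,230),9,'c7')
for q in ([535,293,-1],[517,-222,75],[557,70,40]): print(r.ik(q,down(d(-58+270)).as_rotvec()))
```

```text
[ 0.          0.42261826 -0.90630779]
 t 8.43 tcp [480.1 -61.9 169.7] F [0.4 0.3 0. ] M [-1.32  0.04  0.01] g 0.001
[-0.117  0.185 -0.221 -0.458 -1.252  0.278]
[ 0.82091136  0.45866449 -0.37189631  0.         -0.74023553 -0.262406  ]
[-5.77306293e-02  2.98721761e-01 -4.10215166e-01  4.44089210e-16
 -8.61859400e-01  6.16235990e-01]
[ 0.47369752  0.3404802  -0.44830703  0.         -0.78200911  0.08480784]
```

View pics/c7.png

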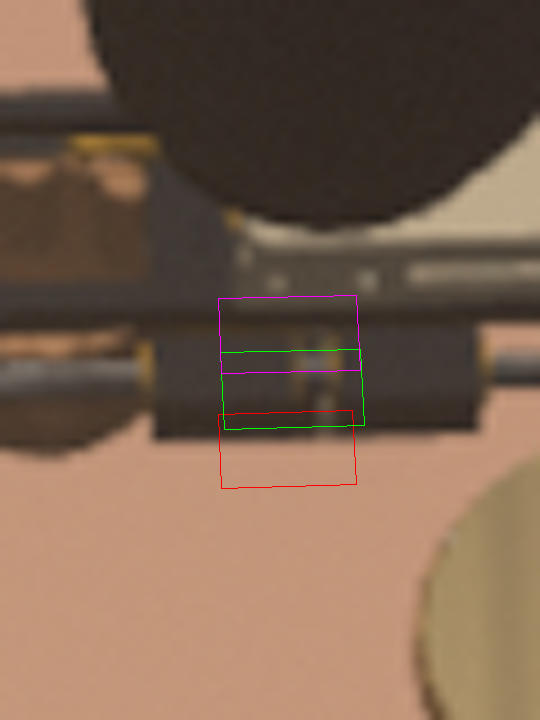

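Run:
```python
from h import *
o=down(d(180)); Rr=R.from_euler('x',-25,degrees=True)*o
r.reach([480,-60,170],Rr.as_rotvec()); st(); 
cap('side','s4')
p=r.observe()['tcp_pos']; M=Rr.as_matrix()
def poly(off,wz=0): return [p+M@np.array([a,b,off])+[0,0,wz] for a,b in((-16,-9.5),(16,-9.5),(16,9.5),(-16,9.5),(-16,-9.5))]
overlay('s4',[np.array(poly(11)),np.array(poly(-25)),np.array(poly(11,36))],(300,150,360,230),9,'c8')
```

```text
t 9.51 tcp [479.7 -59.4 170. ] F [-0.1 -0.7  0.4] M [ 1.49 -0.06  0.03] g 0.008
```

View pics/c8.png

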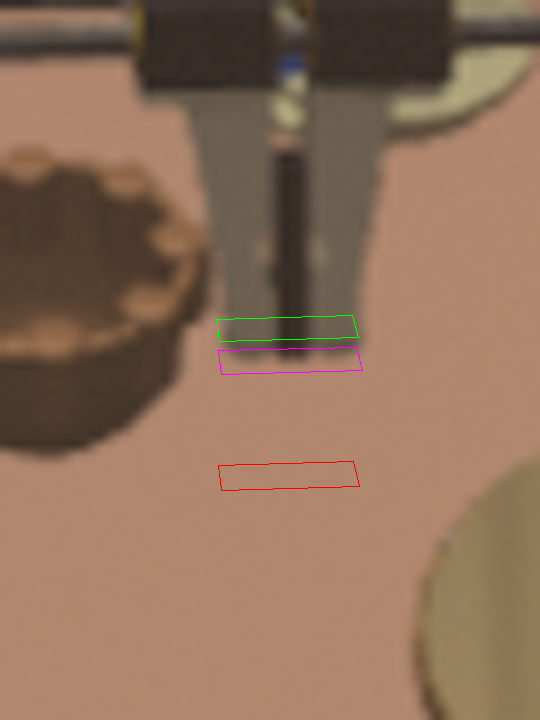

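```bash
cat >> h.py <<'E'
OFF=33.
def cmd(p,Rr): return np.array(p,float)+OFF*Rr.as_matrix()[:,2]
E
python3 - <<'E'
from h import *
y=d(-58.5); O=down(y+d(270)); o=O.as_rotvec()
p=np.array([557.3-78*np.cos(y),-289-78*np.sin(y),0])
r.reach([480,-100,220],o)
r.gripper_to(1.0)
r.reach(cmd(p+[0,0,190],O),o); st('above')
print('contact',r.move_linear(cmd(p+[0,0,110],O),rate=120,until_force=8)); st('down')
r.gripper_to(0.0,60); st('grip')
r.move_linear(cmd(p+[0,0,120],O),rate=40); st('lift10')
cap('side','s5')
overlay('s5',potpolys(557.3,-289,62,y),(310,240,420,350),7,'d1')
E
```

```text
above t 12.72 tcp [ 516.2 -223.2  156.2] F [ 0.6 -0.4 -0.3] M [ 0.08 -0.07  0.02] g 0.998
contact False
down t 13.53 tcp [ 517.3 -222.3   77.9] F [-0.2 -1.1  0.8] M [ 0.09 -0.05  0.02] g 0.997
grip t 14.69 tcp [ 516.6 -222.5   77. ] F [-0.5  0.4  0.5] M [ 0.1  -0.06  0.06] g 0.154
lift10 t 15.09 tcp [ 516.4 -222.4   87. ] F [ 0.2  0.6 -5.1] M [0.34 0.15 0.02] g 0.149
```

View pics/d1.png

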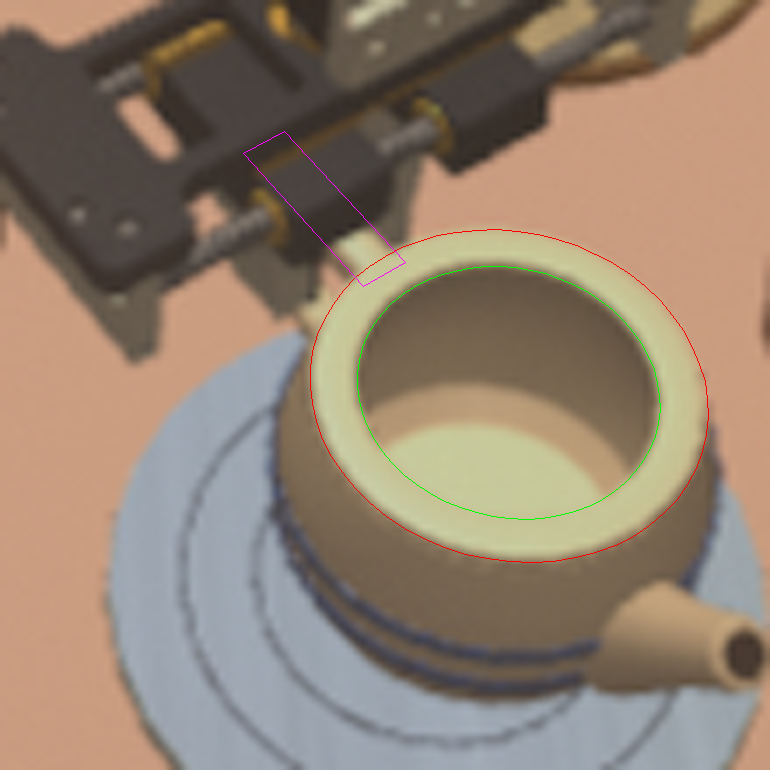

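Run:
```python
from h import *
y=d(-58.5); O=down(y+d(270)); p=np.array([557.3-78*np.cos(y),-289-78*np.sin(y),0])
y2=d(-40); O2=down(y2+d(270)); p2=np.array([617-78*np.cos(y2),19.3-78*np.sin(y2),0])
r.move_linear(cmd(p+[0,0,215],O),rate=100)
r.move_linear(cmd(p2+[0,0,215],O2),rotation=O2.as_rotvec(),rate=130); st('over')
r.move_linear(cmd(p2+[0,0,82],O2),rate=100); st('near')
cap('side','s6'); 
overlay('s6',potpolys(617,19.3,24,y2),(310,150,440,270),6,'d2')
```

```text
over t 18.66 tcp [557.2  69.  182. ] F [-0.2  0.2 -3.9] M [ 0.22  0.2  -0.02] g 0.151
near t 20.14 tcp [557.8  69.7  49.7] F [ 0.2 -0.1 -4. ] M [ 0.23  0.2  -0.  ] g 0.156
```

View pics/d2.png

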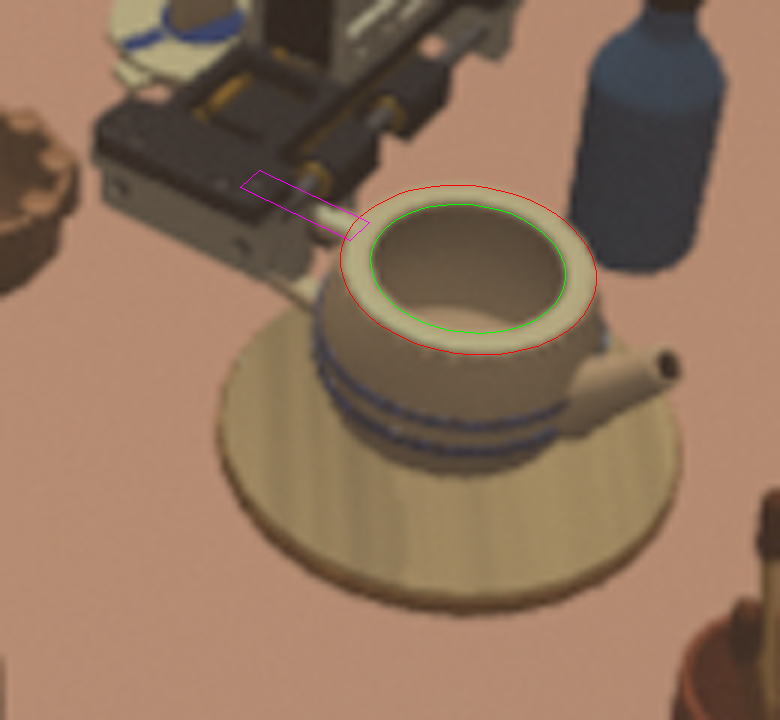

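Run:
```python
from h import *
y2=d(-40); O2=down(y2+d(270)); p2=np.array([617-78*np.cos(y2),19.3-78*np.sin(y2),0])
print(r.move_linear(cmd(p2+[0,0,69],O2),rate=15,until_force=2.5)); st('touch')
r.gripper_to(0.5,10); st('open')
q=r.observe()['tcp_pos']; r.move_linear([q[0],q[1],q[2]+60],rate=120)
yl=d(26); OL=down(yl+d(270)); L=np.array([535.2,293.2,0])
r.reach(cmd(L+[0,0,110],OL),OL.as_rotvec()); st('lid above')
cap('side','s7'); cap('top','t7')
overlay('s7',potpolys(617,19.3,15,y2),(310,150,440,270),6,'d3')
overlay('t7',potpolys(617,19.3,15,y2)+lidpolys(*L[:2],0,yl),(200,80,360,220),5,'d4')
overlay('s7',lidpolys(535.2,293.2,0,yl),(310,120,390,180),9,'d5')
```

```text
True
touch t 20.79 tcp [557.   69.5  40. ] F [ 0.8  0.6 -0.1] M [ 0.24 -0.45  0.05] g 0.158
open t 21.52 tcp [555.8  69.   39.3] F [-0.1  0.6  0.3] M [ 0.03 -0.01 -0.01] g 0.497
lid above t 23.07 tcp [534.7 292.7  76.1] F [ 0.2 -0.9 -0.2] M [-0.08 -0.06 -0.04] g 0.501
```

View pics/d3.png

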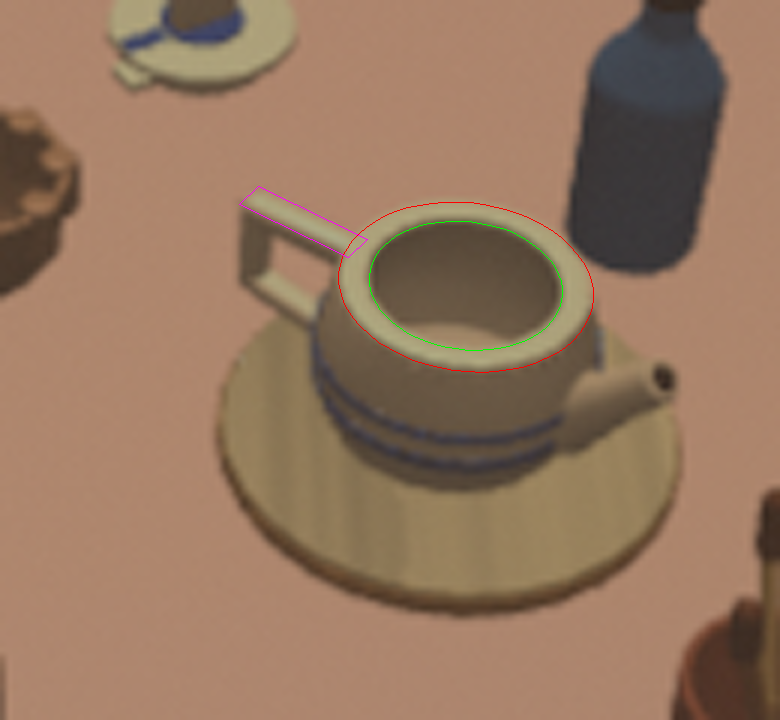

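View pics/d4.png

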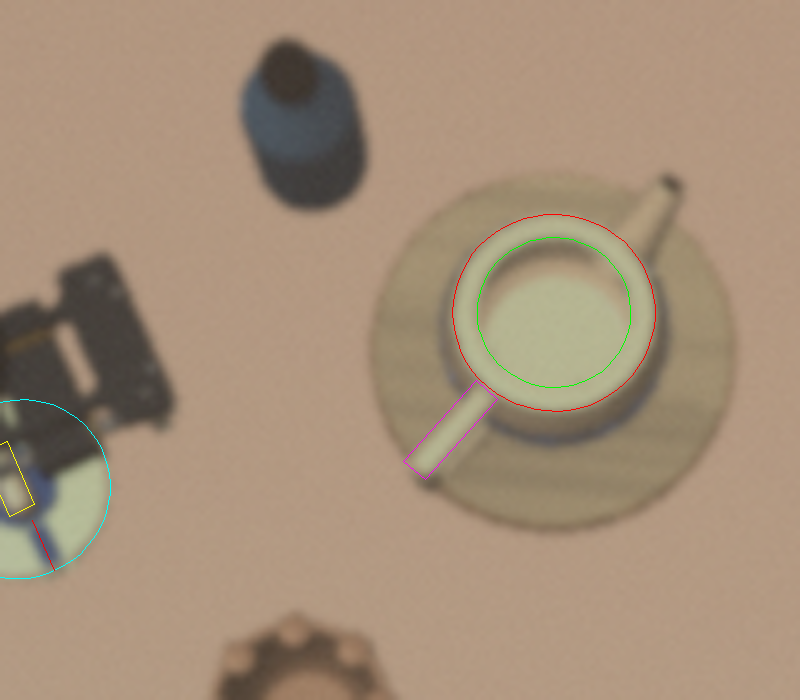

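View pics/d5.png

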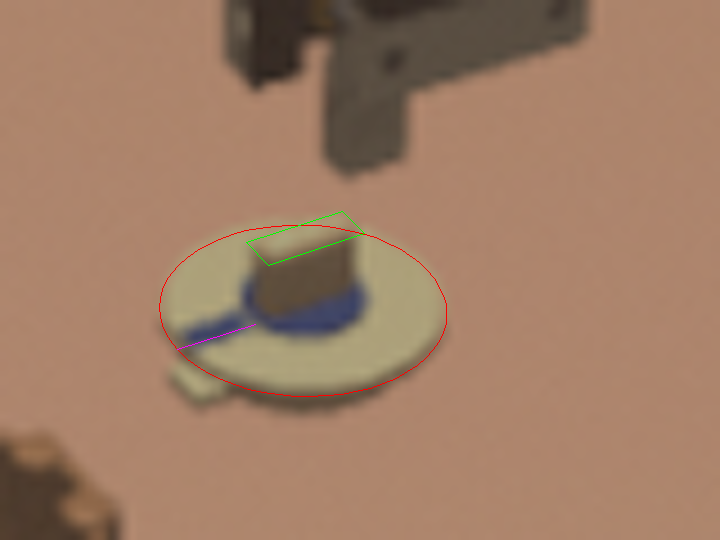

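Run:
```python
from h import *
yl=d(26); OL=down(yl+d(270)); L=np.array([535.4,293.6,0])
print(r.move_linear(cmd(L+[0,0,36],OL),rate=80,until_force=6)); st('dn')
r.gripper_to(0.0,45); st('grip')
cap('side','s8'); overlay('s8',lidpolys(535.4,293.6,0,yl),(310,120,390,180),9,'e1')
r.move_linear(cmd(L+[0,0,96],OL),rate=80); st('lift')
cap('side','s9'); overlay('s9',lidpolys(535.4,293.6,60,yl),(310,90,390,170),9,'e2')
```

```text
True
dn t 24.07 tcp [534.7 292.9   2.9] F [-2.8  0.5  5.6] M [-0.08  0.61  0.05] g 0.501
grip t 24.67 tcp [535.1 293.6   3. ] F [-1.9  2.5  6.1] M [ 0.83  0.2  -0.05] g 0.155
lift t 25.62 tcp [535.  293.3  62.5] F [-0.3 -0.8 -1.9] M [-0.05 -0.04 -0.01] g 0.16
```

View pics/e1.png

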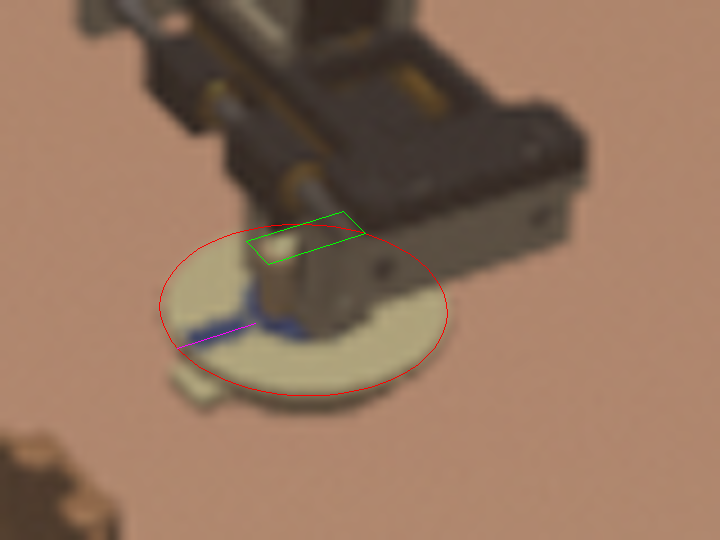

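View pics/e2.png

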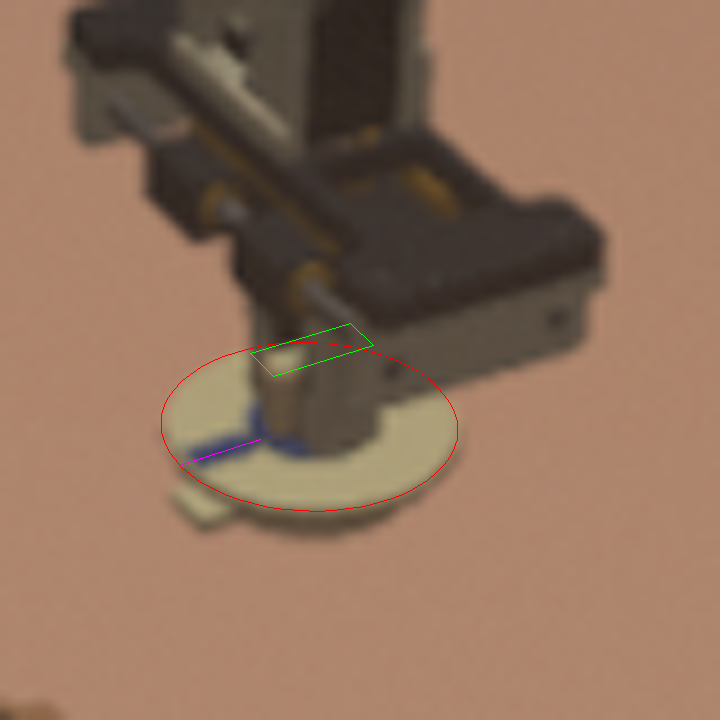

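```bash
cat >> h.py <<'E'
PC=np.array([617,19.3,95.]); PY=d(-40); SEAT=12.5
def lidpose(x,z,deg,pc=None,y=0):
    pc=PC if pc is None else pc
    Z=R.from_euler('z',PY); Rr=Z*R.from_euler('y',-d(deg))*Z.inv()*down(PY+d(270))
    seat=pc+Z.apply([x,y,z]); return seat+SEAT*Rr.as_matrix()[:,2], Rr
def tiltpolys(x,z,deg,pc=None):
    pc=PC if pc is None else pc
    Q=R.from_euler('z',PY)*R.from_euler('y',-d(deg)); s=pc+R.from_euler('z',PY).apply([x,0,z])
    f=lambda P:Q.apply(np.array(P,float))+s
    return [f(circ(0,0,6,47)),f(rect(-18,18,-7,7,34)),f([[-34,-10,-10.5],[-46,-10,-10.5],[-46,10,-10.5],[-34,10,-10.5]])]
PATH=[(15,8,14),(15,1.5,14),(12,1,11.5),(9,.5,9),(6,.5,6.5),(3,.5,4.2),(1,.5,2.6),(0,0,1.5)]
E
python3 - <<'E'
from h import *
from plan import *
K=[(15,8,60)]+PATH
for a,b in zip(K[:-1],K[1:]):
    m=min(sd(pose(x,z,d(t)),47.5) for t,x,z in np.linspace(a,b,9)); print(a,b,round(m,2))
for t,x,z in K:
    p,Rr=lidpose(x,z,t); q=r.ik(p,Rr.as_rotvec()); print(p.round(1),None if q is None else q.round(2))
E
```

```text
(15, 8, 60) (15, 8, 14) 0.53
(15, 8, 14) (15, 1.5, 14) 0.53
(15, 1.5, 14) (12, 1, 11.5) 1.06
(12, 1, 11.5) (9, 0.5, 9) 1.25
(9, 0.5, 9) (6, 0.5, 6.5) 1.49
(6, 0.5, 6.5) (3, 0.5, 4.2) 1.51
(3, 0.5, 4.2) (1, 0.5, 2.6) 1.1
(1, 0.5, 2.6) (0, 0, 1.5) 0.43
[625.6  12.1 142.9] [ 0.47  0.22 -0.51  0.35 -0.77  0.16]
[625.6  12.1  96.9] [ 0.47  0.27 -0.58  0.4  -0.66  0.09]
[620.6  16.3  96.9] [ 0.48  0.26 -0.59  0.4  -0.66  0.08]
[619.8  17.   94.3] [ 0.46  0.28 -0.52  0.3  -0.71  0.19]
[618.9  17.7  91.7] [ 0.43  0.3  -0.46  0.21 -0.76  0.29]
[618.4  18.1  89.1] [ 0.41  0.32 -0.39  0.13 -0.81  0.38]
[617.9  18.6  86.7] [ 0.38  0.34 -0.33  0.06 -0.87  0.46]
[617.6  18.8  85.1] [ 0.36  0.36 -0.3   0.02 -0.91  0.5 ]
[617.   19.3  84. ] [ 0.35  0.37 -0.28  0.   -0.92  0.53]
```

Run:
```python
from h import *
q=r.observe()['tcp_pos']; r.move_linear([q[0],q[1],180],rate=150)
p,Rr=lidpose(10,100,15)
r.reach(p,Rr.as_rotvec())
p,Rr=lidpose(10,35,15); r.move_linear(p,rotation=Rr.as_rotvec(),rate=120); r.wait(0.2); st()
cap('side','s10'); cap('top','t10')
overlay('s10',tiltpolys(10,35,15)+potpolys(617,19.3,15,PY)[:2],(330,140,440,240),7,'f1')
overlay('t10',tiltpolys(10,35,15)+potpolys(617,19.3,15,PY)[:1],(250,100,370,200),6,'f2')
```

```text
t 28.62 tcp [627.7  11.2 118.9] F [ 0.5  0.4 -1.3] M [ 0.65  0.84 -0.01] g 0.156
```

View pics/f1.png

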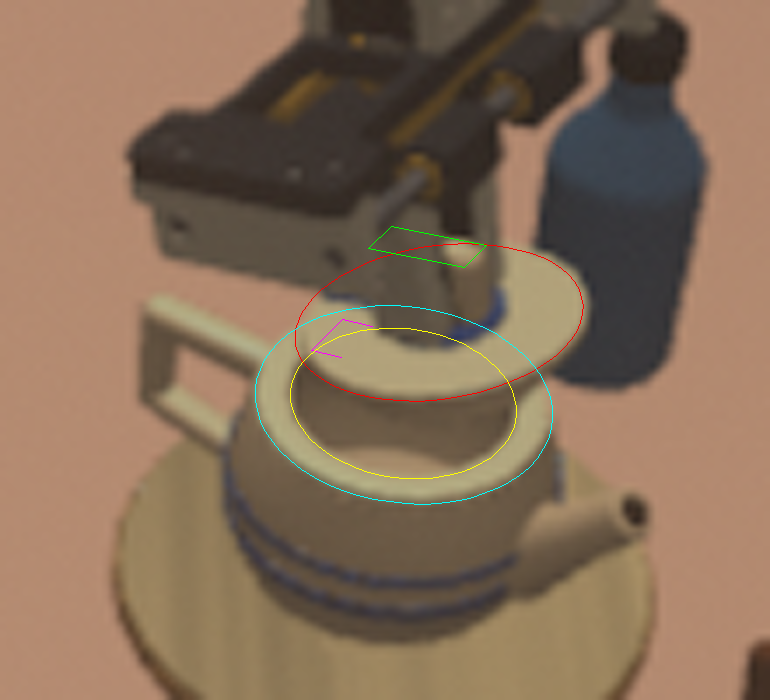

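View pics/f2.png

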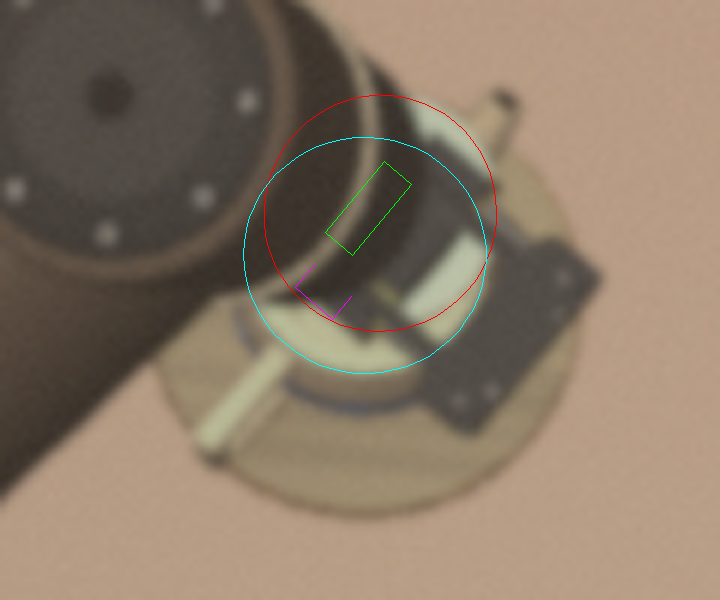

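Run:
```python
from h import *
p,Rr=lidpose(10,14,15); print(r.move_linear(p,rate=40,until_force=5)); st('down')
p,Rr=lidpose(1.5,14,15); print(r.move_linear(p,rate=20,until_force=5)); st('hook')
cap('side','s11'); crop('s11',330,140,440,240,7,'f3')
overlay('s11',tiltpolys(1.5,14,15)[:1]+potpolys(617,19.3,15,PY)[:1],(330,140,440,240),7,'f3')
```

```text
True
down t 29.27 tcp [626.8  10.6  96.2] F [0.1 1.9 3.2] M [ 0.65  0.54 -0.  ] g 0.165
True
hook t 29.57 tcp [622.7  13.   95.4] F [-0.5  0.4 -0.9] M [0.82 0.66 0.05] g 0.156
```

View pics/f3.png

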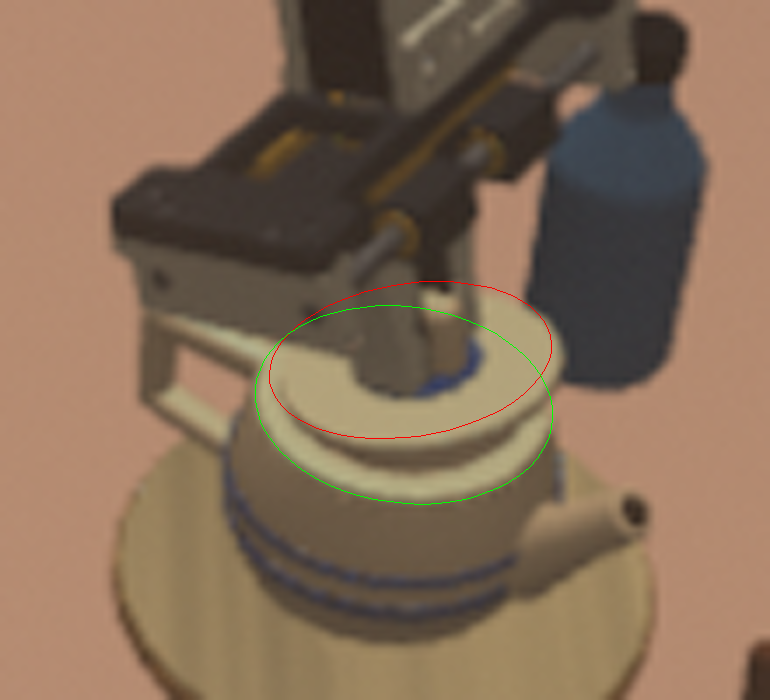

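```bash
cat >> h.py <<'E'
def where(t=''):
    o=r.observe(); M=R.from_rotvec(o['tcp_rot']).as_matrix(); s=o['tcp_pos']-SEAT*M[:,2]-PC
    l=R.from_euler('z',-PY).apply(s); z=R.from_euler('z',-PY).apply(-M[:,2])
    print(t,round(o['clock'],2),'pot frame',l.round(1),'tilt',np.degrees(np.arctan2(-z[0],z[2])).round(2),'F',R.from_euler('z',-PY).apply(o['ft_force']).round(1),'M',R.from_euler('z',-PY).apply(o['moment']).round(2),'g',round(o['grip_width'],3))
E
python3 - <<'E'
from h import *
r.wait(.1)
for i in range(4): where(); r.wait(0.05)
E
```

```text
29.72 pot frame [ 5.5 -1.1 12.4] tilt 14.88 F [-1.5 -0.  -1.5] M [ 0.15  1.38 -0.01] g 0.159
 29.77 pot frame [ 5.6 -1.1 12.4] tilt 14.88 F [-1.2  0.7 -0.2] M [0.15 1.3  0.01] g 0.153
 29.82 pot frame [ 5.6 -1.  12.4] tilt 14.89 F [-1.1 -0.3 -1.1] M [ 0.11  1.26 -0.  ] g 0.153
 29.87 pot frame [ 5.7 -0.9 12.5] tilt 14.89 F [-1.7  0.1 -1.4] M [ 0.14  1.29 -0.05] g 0.158
```

Run:
```python
from h import *
p,Rr=lidpose(5.7,14,15); print(r.move_linear(p,rotation=Rr.as_rotvec(),rate=20,until_force=8)); r.wait(.1); where('z14')
p,Rr=lidpose(1.5,14,15); print(r.move_linear(p,rotation=Rr.as_rotvec(),rate=15,until_force=8)); r.wait(.1); where('hook')
cap('side','s12')
overlay('s12',tiltpolys(1.5,14,15)[:1]+potpolys(617,19.3,15,PY)[:1],(330,140,440,240),7,'f4')
```

```text
False
z14 30.27 pot frame [ 5.7 -0.1 13.9] tilt 15.0 F [ 0.4  0.1 -1.9] M [-0.01  1.02  0.06] g 0.157
False
hook 30.8 pot frame [ 1.5  0.1 14. ] tilt 15.0 F [-0.5  0.3 -1.9] M [-0.02  1.07 -0.02] g 0.159
```

View pics/f4.png

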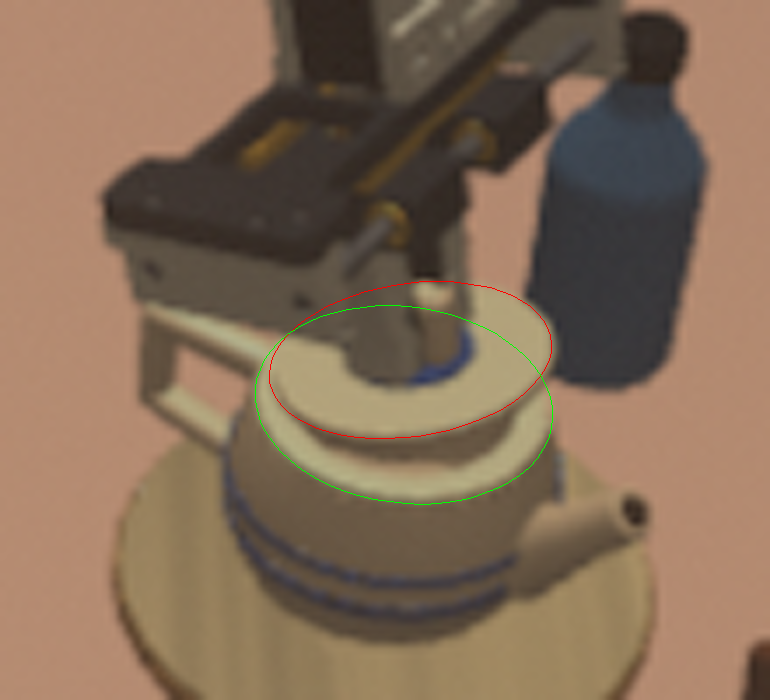

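Run:
```python
from h import *
for t,x,z in [(12,1,11.5),(9,.5,9),(6,.5,6.5),(3,.5,4.2),(1,.5,2.6),(0,.5,2)]:
    p,Rr=lidpose(x,z,t); c=r.move_linear(p,rotation=Rr.as_rotvec(),rate=8,until_force=8); r.wait(.05); where((t,x,z,c))
    if c: break
cap('side','s13')
overlay('s13',tiltpolys(x,z,t)[:1]+potpolys(617,19.3,15,PY)[:1],(330,140,440,240),7,'f5')
```

```text
(12, 1, 11.5, False) 31.41 pot frame [ 1.  -0.2 11.4] tilt 12.02 F [ 0.4 -0.  -1.7] M [ 0.04  0.84 -0.01] g 0.156
(9, 0.5, 9, False) 31.97 pot frame [ 0.4 -0.1  8.9] tilt 9.02 F [-1.3  0.7 -1.3] M [0.2  1.01 0.06] g 0.154
(6, 0.5, 6.5, False) 32.5 pot frame [ 0.5 -0.2  6.4] tilt 6.03 F [-0.3 -1.  -1.8] M [-0.02  0.41  0.05] g 0.159
(3, 0.5, 4.2, False) 33.01 pot frame [ 0.5 -0.2  4.1] tilt 3.03 F [-1.2  0.1 -1. ] M [ 0.01  0.23 -0.01] g 0.155
(1, 0.5, 2.6, False) 33.42 pot frame [ 0.5 -0.1  2.5] tilt 1.03 F [-0.1  0.2 -2. ] M [0.   0.11 0.03] g 0.155
(0, 0.5, 2, False) 33.72 pot frame [ 0.6 -0.   2. ] tilt 0.03 F [-0.5 -0.1 -2.1] M [ 0.03  0.03 -0.01] g 0.157
```

View pics/f5.png

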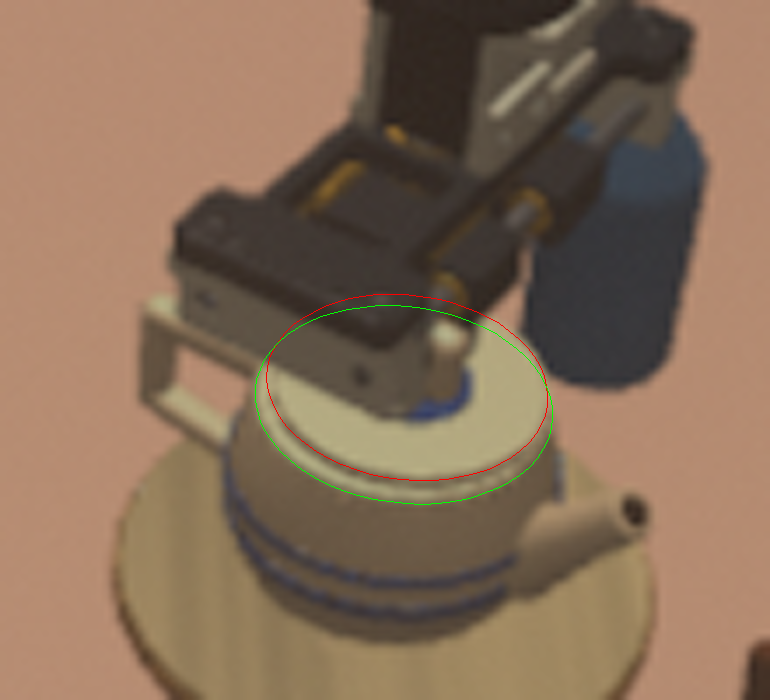

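Run:
```python
from h import *
p,Rr=lidpose(0,-2,0); c=r.move_linear(p,rotation=Rr.as_rotvec(),rate=10,until_force=4); r.wait(.1); where(c)
cap('side','s14'); cap('top','t14')
def sp(): return [circ(617,19.3,101,47),circ(617,19.3,95,50)]
overlay('s14',sp(),(330,140,440,240),7,'f6')
```

```text
True 34.18 pot frame [ 0.3  0.1 -0. ] tilt 0.03 F [-1.4  0.3  5. ] M [ 0.04  0.43 -0.01] g 0.152
```

View pics/f6.png

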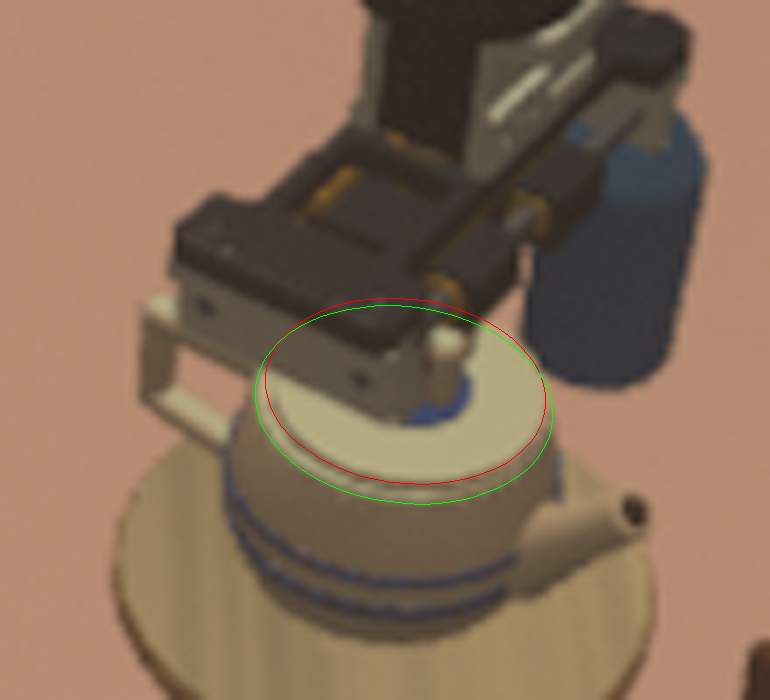

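Seated with contact exactly at the rim height. Release partly, retract, and look with a clear view.

Run:
```python
from h import *
q=r.observe()['tcp_pos']
r.gripper_to(0.35,10); st('open')
r.move_linear([q[0],q[1],q[2]+100],rate=100)
r.reach([430,-20,260],down(PY+d(270)).as_rotvec()); r.wait(.2); st('away')
cap('side','s15'); cap('top','t15')
sp=[circ(617,19.3,101,47),circ(617,19.3,95,50),tf(rect(-18,18,-7,7,129),617,19.3,PY)]
overlay('s15',sp,(330,140,440,240),7,'g1'); overlay('t15',sp,(250,90,370,190),6,'g2')
```

```text
open t 34.84 tcp [617.6  19.3  82.4] F [-0.3  0.5  5.1] M [ 0.32 -0.15 -0.01] g 0.349
away t 37.04 tcp [430.5 -19.9 259.2] F [-0.3 -0.2  0.7] M [-0.01 -0.05  0.06] g 0.354
```

View pics/g1.png

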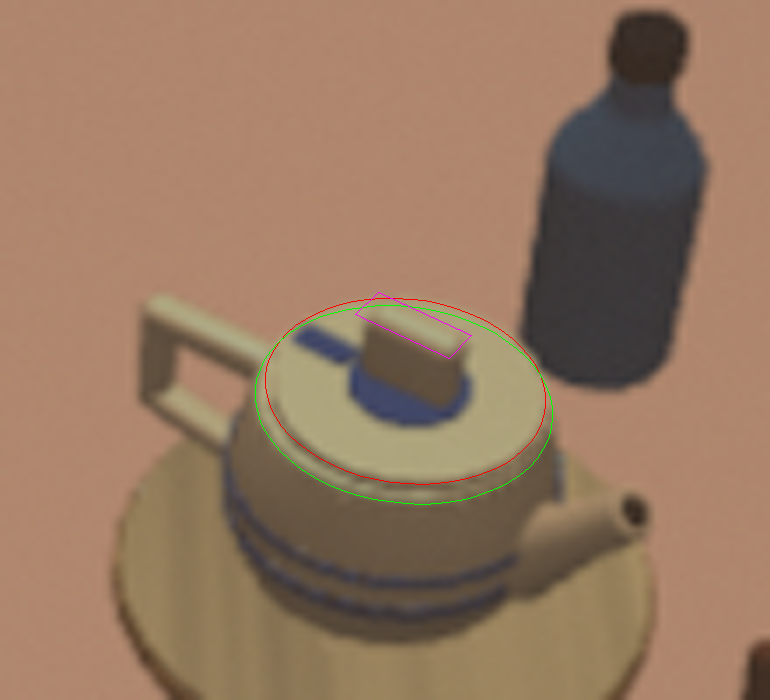

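View pics/g2.png

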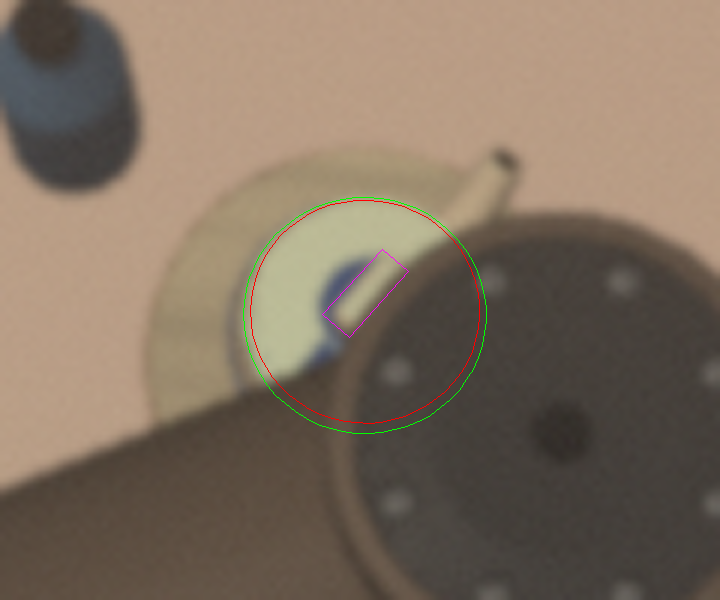

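View pics/s15.png

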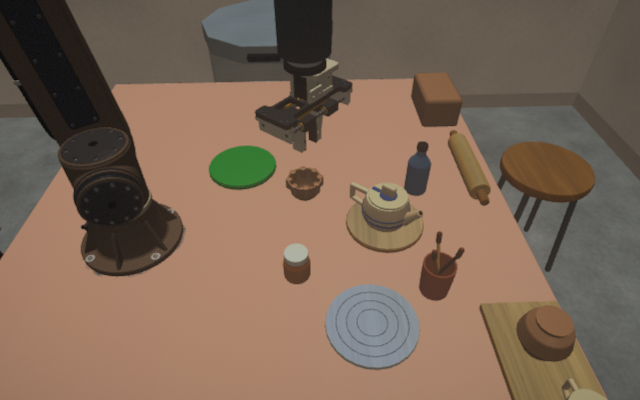

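Run:
```python
from h import *
a=load('side0')['image'].astype(int);b=load('s15')['image'].astype(int)
for n,(u0,v0,u1,v1) in dict(bowl=(283,165,326,200),jar=(280,243,314,283),bottle=(403,140,432,196),cup=(418,232,465,300)).items(): print(n,np.abs(a-b)[v0:v1,u0:u1].mean().round(1))
st(); r.close_job()
```

```text
bowl 2.6
jar 4.2
bottle 3.2
cup 3.7
 t 37.14 tcp [430.4 -19.9 259.3] F [ 0.6 -0.4  0.5] M [0.05 0.02 0.03] g 0.354
the job is handed in; nothing more can be done
```

The teapot is standing on the wooden bat with its lid fitted, and the job was handed in at about 37 s of the 72 s allowed.

**What I did:** I gripped the teapot by its handle, carried it level and set it on the centre of the bat. I then picked up the lid, lowered it tilted 15° into the mouth and hooked the lug under the ledge on the handle side. From there I swung it down flat. It met no resistance until it seated at the expected rim height, with about 5 N of contact.

**What went wrong on the way:**
- **Missed first grasp:** the fingers closed above the handle, touching nothing. The pictures showed the fingertips about 30–33 mm further back than the tool frame description says. I corrected for this, and a touch on the lid confirmed about 30 mm.
- **Early stops at the mouth:** two guarded moves stopped early on small force changes of about 5 N. No contact force was left once the arm settled, so I continued.

**Last checks:**
- **Lid and pot:** the side view shows the lid flat and centred to within about 1 mm, with its stripe towards the handle. The top view agrees, but the arm partly hid the lid.
- **Bystanders:** the bowl, jar, bottle and brush cup look unchanged between the first and last side pictures.
- **Gripper:** it is well clear of everything.

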